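# Reverse the set-up kit from board to rack

## Task

The four pieces of the set-up kit stand on the wooden board in their order of use, but the next operator works from the other end. Move them all into the four bays of the aluminium rack in reverse order: the piece that stood leftmost on the board goes into the rightmost bay, the second from the left into the second bay from the right, and so on. Stand each one upright in the middle of its own bay, let go, and do not knock any of them over on the way.

Things in the scene. Friction and masses are not known exactly. Their poses are not given: they have to be found in the camera images.
- height_block: Hardwood height block with dark band marks, upright box 40 mm (own x) by 50 mm (own y) by 85 mm high, 0.14 kg. Loose, starts upright about the middle of its pad. Origin at the centre of its underside, z axis up. Grip it across the 40 mm faces, 60 mm above its underside.
- frit_jar: Small round jar with a dark lid and a label, 44 mm across, 105 mm high, lid from 85 mm up, 0.11 kg. Loose, starts upright about the middle of its pad. Origin at the centre of its underside, z axis up. Grip it about 75 mm above its underside.
- plug: Plain aluminium centring plug, round and stepped: foot 48 mm across, narrowing in steps to a smooth 28 mm post from 40 mm height to the top at 88 mm, 0.18 kg. Loose, starts upright about the middle of its pad. Origin at the centre of its underside, z axis up. Grip the post, 62 mm above its underside.
- riser: Dark steel hexagonal riser, 32 mm across flats (one pair of flats faces along own x) and 78 mm high, on a 33 mm round foot 4 mm thick, with a 16 mm round pin on top that ends at 92 mm, 0.22 kg. Loose, starts upright about the middle of its pad. Origin at the centre of its underside, z axis up. Grip across the flats, 60 mm above its underside.
- pad_height_block: The square black rubber pad, 62 x 62 mm, on which the height block stands at the start; fixed to the wooden board, so it goes on marking that piece's place in the old row. Origin at the centre of its underside (12 mm above the bench); the piece stands on its upper face, 4 mm above the origin; a 6 mm high edge runs along its left and right sides.
- pad_frit_jar: The square black rubber pad, 62 x 62 mm, on which the jar stands at the start; fixed to the wooden board, so it goes on marking that piece's place in the old row. Origin at the centre of its underside (12 mm above the bench); the piece stands on its upper face, 4 mm above the origin; a 6 mm high edge runs along its left and right sides.
- pad_plug: The square black rubber pad, 62 x 62 mm, on which the centring plug stands at the start; fixed to the wooden board, so it goes on marking that piece's place in the old row. Origin at the centre of its underside (12 mm above the bench); the piece stands on its upper face, 4 mm above the origin; a 6 mm high edge runs along its left and right sides.
- pad_riser: The square black rubber pad, 62 x 62 mm, on which the hexagonal riser stands at the start; fixed to the wooden board, so it goes on marking that piece's place in the old row. Origin at the centre of its underside (12 mm above the bench); the piece stands on its upper face, 4 mm above the origin; a 6 mm high edge runs along its left and right sides.
- kit_board: Wooden board with four black pads in a row, the rack the pieces start in: 96 mm (x) by 290 mm (y), top 12 mm above the bench. Fixed during a run. Origin at the centre of its underside, x pointing away from the robot, y to the robot's left along the row (turned a few degrees at most). Pad centres at y = +105, +35, -35, -105 mm. It may be the rack nearer to or farther from the robot.
- bay_rack: Aluminium rack, empty at the start: 96 mm (x) by 290 mm (y), floor 8 mm thick, with five low steel dividers (4 mm thick, tops 22 mm above the bench) that part it into four bays of 66 mm, open to the front and rear. Fixed during a run. Origin at the centre of its underside, x pointing away from the robot, y to the robot's left along the row (turned a few degrees at most). Bay centres at y = +105, +35, -35, -105 mm, x = 0; the floor to stand things on is 8 mm above the origin.
Things that resemble listed ones, but are neither listed nor needed, are in the scene too. What is shaped like the plug but green or pink is not meant.

How it is judged:
By the outcome, as a careful person would: the job done as asked, in the order asked, and still so for the second after the job is handed in, with the robot touching nothing.
It also fails if it takes over 99 s, if anything falls off the work surface, if the arm or the gripper's body presses on something with over 40 N, if the wrist force passes 120 N, or if a joint passes its speed limit or range.

## Robot

A 7-joint arm with a two-finger parallel gripper is mounted at the origin on a cart in front of the work surface, level with it; the furniture and walls round the work are solid. World frame = base frame: x ahead of the robot, y to its left, z up, the work surface at z = 0. Lengths are in m, angles in degrees, forces in N, time in s.
With the tool pointing down it reaches from about 0.425 to 0.875 m from the base axis. Payload 4.7 kg.
Tool frame: the origin (TCP) lies at the very end of the fingers, on their centre line; the grasp point (between the pads) lies behind it (env.pinch_z is the z of the grasp point in the tool frame, in m); z points along the fingers, y is the direction in which the jaws open and shut (so a half turn about z gives the same grasp; the last joint's range is limited). The gripper opens to 87 mm and grips with 3 to 60 N. Pads are 19 mm wide; open, the fingers measure 117 mm over their backs; the gripper's body (75 mm by 190 mm) begins 51 mm behind the grasp point.
Start: joints at [-68.52, 18.392, -4.016, 83.108, 1.295, 78.541, -3.26], TCP at [0.229, 0.608, 0.223] pointing down, gripper open.
Joint ranges: [-163.93, 163.93], [-17.29, 119.83], [-79.2, 71.16], [3.27, 140.29], [-89.18, 269.18], [5.43, 117.66], [-154.24, 154.24]. Speed limits (degrees/s): [147.25, 147.25, 180, 180, 180, 180, 180].

## Interface

Orientations are given as [roll, pitch, yaw] about the fixed x, y, z axes, in that order (R = Rz(yaw) Ry(pitch) Rx(roll)).
In Python, from cell import readout, read_camera, env gives the robot as it stands. The module is installed in compiled form; this text tells all that it offers.
- The arm moves only by the tool servo_tool, never from a script. Its argument "plan" is a list that holds one entry, the list of rows, each a list of 5 numbers: the finger opening in m, from 0 to 0.087, then the shift along the tool's x, y, z in m, then the turn about the tool's z in rad. In form: [[[jaw, x, y, z, yaw], ...]]. A call has 1 to 12 rows; each row is the pose to reach, as a shift and turn from the pose measured when the call began, along the tool's axes at that moment; what a row does not reach only later rows make up. A row lasts 1/12 s, in which the tool goes at most 41.7 mm and 7.16 degrees, less where a joint would pass 70% of its speed; a pose out of reach is approached as far as the arm can. A call with a gripper value outside its range is refused whole. The fingers move at their own pace and stop on an object; "force" is the grip in N (left out, the last holds). Time passes only in rows, so rows that repeat a pose let the fingers close. It gives the time, the measured TCP pose, the force and the opening at its end, in the units of the state.
- readout.get_obs(): the state, without advancing time (a new reading comes with each control period).
- read_camera(name): name is "side" or "top" or "wrist"; returns a dict with "image" (480x640x3 uint8, red, green, blue), "range_z" (480x640 float32, m along the optical axis (not along the pixel's ray), 0 where there is no reading), "mtx" (3x3 intrinsics, pixels), "camera_from_world" (4x4, takes a point from world to camera coordinates). Camera axes: x right, y up, looking along -z (the intrinsics and any distortion apply to the point x, -y, -z); pixel columns grow to the right and rows downward; lengths in m; the calibration is good to about 2 mm. A picture is of the moment at which its call begins.
- env.sign_off(): hands the job in, once; it reports no verdict.
The state is a dict: "time_s": time; "qpos": joint angles; "joint_velocities": joint speeds; "effort": joint torques, N m; "tool_pos": TCP position; "tool_rot": TCP orientation; "force": force on the tool from outside, world axes, zero at the start; "wrist_torque": the same for the moment, N m; "grip_width": finger opening in m.
Only numpy, scipy, OpenCV 4.12 (cv2) and the standard library are available. Lean on these libraries where they do the work, as an engineer would, in place of code of your own. Each camera call takes 0.05 s, during which the arm holds its last target. There are 200 camera calls.

## Working session

There is one attempt and no reset: what is moved stays moved. The work goes in short steps, Python scripts to look and compute and a tool call to move; the robot and the scene stay as the last step left them, time stands still between calls to the robot, and variables do not carry over. Pictures are saved under pics/ and viewed, about 12 in all and at most 16, crops included, and the job is handed in when it is done.

Besides the shell and the picture viewer there is one more tool, called after "Emit:" as name(argument=value, ...) on one line, values as JSON. servo_tool: Moves the arm, as the interface text tells. Its arguments: {"type":"object","properties":{"plan":{"type":"array"},"force":{"type":"number"}},"required":["plan"]}

```bash
mkdir -p pics; cat > h.py <<'E'
import numpy as np, cv2
from cell import readout, read_camera, env
from scipy.spatial.transform import Rotation as R
def snap(cam,name):
    d=read_camera(cam); cv2.imwrite(f'pics/{name}.png',d['image'][:,:,::-1]); np.savez(f'pics/{name}.npz',**{k:d[k] for k in('image','range_z','mtx','camera_from_world')}); return d
def world(d,u,v,z=None):
    K=d['mtx'];T=np.linalg.inv(d['camera_from_world'])
    r=np.array([(u-K[0,2])/K[0,0],-(v-K[1,2])/K[1,1],-1.])
    if z is None: p=r*d['range_z'][int(v),int(u)]; return T[:3,:3]@p+T[:3,3]
    w=T[:3,:3]@r; s=(z-T[2,3])/w[2]; return T[:3,3]+s*w
E
python3 - <<'E'
from h import *
print(readout.get_obs(),env.pinch_z)
for c in('top','side'):
    d=snap(c,c+'0'); print(c,d['mtx'],np.linalg.inv(d['camera_from_world']),d.keys())
E
```

```text
{'time_s': 0.0, 'qpos': array([-68.51787217,  18.43841027,  -4.01502002,  83.17601635,
         1.29570247,  78.53967807,  -3.26173037]), 'joint_velocities': array([-0.00174503,  0.0020785 , -0.01976207, -0.04231659,  0.04488537,
        0.05722474,  0.14208325]), 'effort': array([ 6.39488599e-05, -4.91297007e+01, -4.04020138e-01, -3.12524164e+01,
       -6.38593454e-02,  4.38009342e-02,  1.76032217e-04]), 'tool_pos': array([0.22934625, 0.6076001 , 0.22145904]), 'tool_rot': array([-1.79891176e+02,  6.61982847e-03,  1.59325577e+02]), 'force': array([-0.69285824,  0.4505012 , -0.64540969]), 'wrist_torque': array([ 0.00040791,  0.0371484 , -0.00542239]), 'grip_width': 0.08709030431348633} -0.0187
top [[447.70474711   0.         322.77580438]
 [  0.         447.70474711 234.61079581]
 [  0.           0.           1.        ]] [[ 0.01016984  0.99905686 -0.04221329  0.44913851]
 [-0.99955176  0.00896799 -0.02856329  0.15298507]
 [-0.02815778  0.04248485  0.99870024  0.9055131 ]
 [ 0.          0.          0.          1.        ]] dict_keys(['image', 'range_z', 'mtx', 'camera_from_world'])
side [[441.93680705   0.         321.86842085]
 [  0.         441.93680705 234.97131011]
 [  0.           0.           1.        ]] [[ 0.94130916  0.19560759 -0.2750904   0.25471911]
 [-0.3368353   0.49149633 -0.80310232 -0.52116186]
 [-0.02188699  0.84862773  0.52853754  0.49161929]
 [ 0.          0.          0.          1.        ]] dict_keys(['image', 'range_z', 'mtx', 'camera_from_world'])
```

View pics/top0.png

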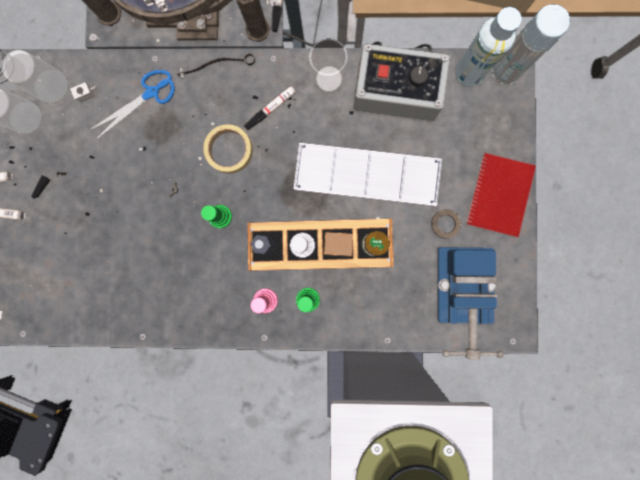

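View pics/side0.png

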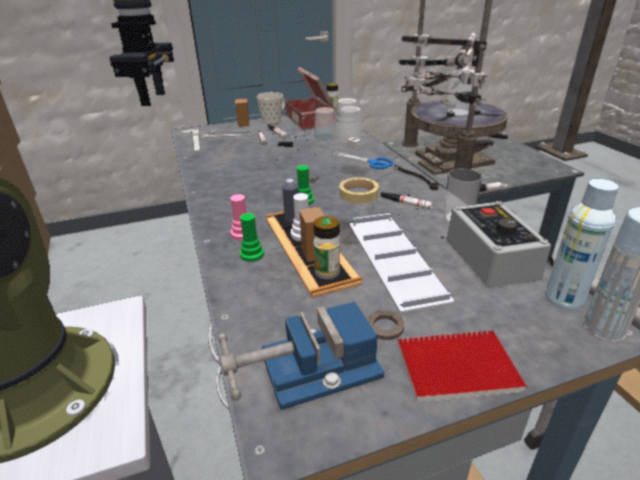

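The top view shows the board row, left to right: riser (260,243), plug (302,244), block (339,244), jar (376,243). The rack is at (368,174). The lookalikes are the green plugs at (213,215) and (307,299) and the pink one at (263,300). The silver plug on the board at (302,244) is the one that fits the description.

```bash
python3 - <<'E'
from h import *
d=np.load('pics/top0.npz'); im=d['image'][:,:,::-1]
c=cv2.resize(im[130:290,230:450],None,fx=3.6,fy=3.6,interpolation=cv2.INTER_CUBIC); cv2.imwrite('pics/crop1.png',c)
E
```

```text
(no output)
```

View pics/crop1.png

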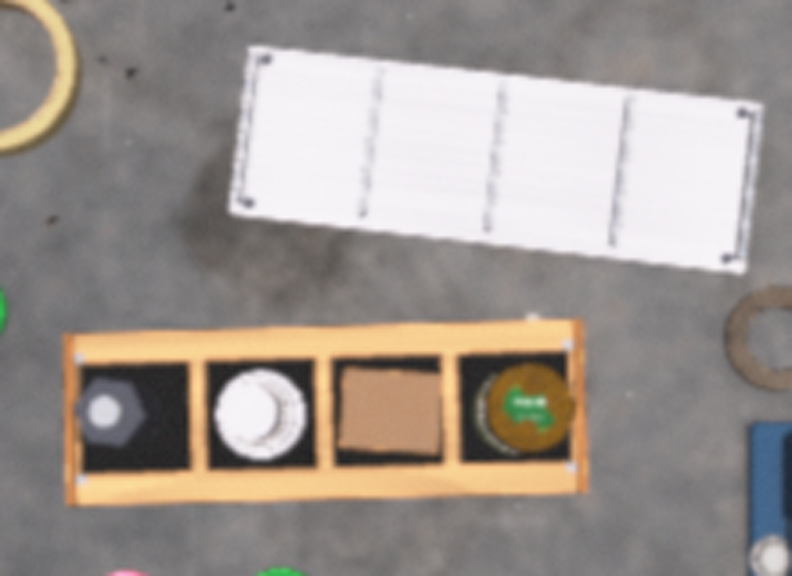

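```bash
python3 - <<'E'
from h import *
d=np.load('pics/top0.npz')
f=lambda p,z:world(d,p[0]/3.6+230-.36,p[1]/3.6+130-.36,z)
def rect(n,pts,z):
    w=np.array([f(p,z) for p in pts]); c=w.mean(0)
    ax=(w[0]+w[3]-w[1]-w[2])/2; ay=(w[0]+w[1]-w[2]-w[3])/2
    print(n,c.round(4),'len',np.linalg.norm(ax).round(3),np.linalg.norm(ay).round(3),'yaw',np.degrees(np.arctan2(-ax[0],ax[1])).round(2),np.degrees(np.arctan2(ay[1],ay[0])).round(2)); return c,np.radians(np.degrees(np.arctan2(-ax[0],ax[1])))
for n,p,z in(('board',[(65,335),(580,320),(588,492),(70,505)],.012),('rack',[(250,47),(762,103),(745,272),(230,213)],.012)):
    c,y=rect(n,p,z)
    for k in(.105,.035,-.035,-.105): print('  slot',(c[:2]+k*np.array([-np.sin(y),np.cos(y)])).round(4))
rect('block',[(343,367),(443,372),(438,455),(338,449)],.101)
for n,p,z in(('jar',(531,408),.121),('plug',(248,412),.104),('riser',(104,411),.108)): print(n,f(p,z).round(4), world(d,p[0]/3.6+230-.36,p[1]/3.6+130-.36).round(4))
# top clusters from depth
vv,uu=np.mgrid[215:270,240:400]; K=d['mtx'];T=np.linalg.inv(d['camera_from_world']);r=d['range_z'][215:270,240:400]
P=np.stack([(uu-K[0,2])/K[0,0]*r,-(vv-K[1,2])/K[1,1]*r,-r],-1)@T[:3,:3].T+T[:3,3]
hi=(P[...,2]>.085).astype(np.uint8); n,l,s,cc=cv2.connectedComponentsWithStats(hi)
for i in range(1,n):
    q=P[l==i]
    if len(q)>10: print(len(q),q.mean(0).round(4),((q.min(0)+q.max(0))/2).round(4),np.ptp(q,0).round(3), cv2.minAreaRect((q[:,:2]*1000).astype(np.float32)))
E
```

```text
board [0.4675 0.1843 0.012 ] len 0.287 0.095 yaw 2.1 2.77
  slot [0.4636 0.2892]
  slot [0.4662 0.2192]
  slot [0.4687 0.1493]
  slot [0.4713 0.0793]
rack [0.61   0.0906 0.012 ] len 0.287 0.094 yaw -6.15 -5.91
  slot [0.6213 0.195 ]
  slot [0.6138 0.1254]
  slot [0.6063 0.0558]
  slot [ 0.5987 -0.0138]
block [0.467  0.1483 0.101 ] len 0.05 0.041 yaw -2.6 -2.97
jar [0.4685 0.0803 0.121 ] [0.4685 0.0803 0.1214]
plug [0.4656 0.2192 0.104 ] [0.4656 0.2193 0.1029]
riser [0.4653 0.2906 0.108 ] [0.4654 0.2907 0.1078]
619 [0.4671 0.1485 0.1019] [0.4675 0.1485 0.4956] [0.041 0.05  0.82 ] ((467.3271789550781, 148.53562927246094), (49.71961212158203, 40.17860412597656), 87.02494049072266)
514 [0.4687 0.0829 0.1232] [0.4686 0.1069 0.4955] [0.042 0.092 0.82 ] ((468.8457946777344, 106.76506805419922), (91.91317749023438, 42.28841018676758), 89.2457275390625)
277 [0.4652 0.2895 0.1015] [0.4653 0.2311 0.4953] [0.033 0.156 0.82 ] ((459.0575866699219, 231.05661010742188), (157.36314392089844, 31.70755958557129), 83.96923065185547)
193 [0.466  0.2191 0.1023] [0.4658 0.2194 0.096 ] [0.025 0.027 0.022] ((465.8462829589844, 219.3848419189453), (25.25717544555664, 27.124774932861328), 0.5035271048545837)
```

```bash
cat >> h.py <<'E'
def go(x,y,z,yaw):
    o=readout.get_obs(); Rt=R.from_euler('xyz',o['tool_rot'],degrees=True)
    d=Rt.inv().apply(np.array([x,y,z])-o['tool_pos']); dy=(o['tool_rot'][2]-yaw+180)%360-180
    print('t',round(o['time_s'],2),'tool',o['tool_pos'].round(4),o['tool_rot'].round(2),'w',round(o['grip_width'],4),'F',o['force'].round(1),'-> shift',d.round(4),'turn',np.radians(dy).round(4),'rows',(np.linalg.norm(d)/.0417).round(1),(abs(dy)/7.16).round(1))
E
python3 - <<'E'
from h import *
d=np.load('pics/top0.npz')
for p in((400,60),(400,85),(380,95),(435,95),(405,115)): print(p,world(d,*p).round(3))
go(.4653,.290,.2,92)
E
```

```text
(400, 60) [0.813 0.035 0.076]
(400, 85) [0.766 0.035 0.075]
(380, 95) [0.747 0.072 0.076]
(435, 95) [ 0.748 -0.031  0.074]
(405, 115) [0.729 0.016 0.013]
t 0.1 tool [0.2293 0.6077 0.2216] [-179.9     0.    159.33] w 0.0871 F [ 0.3 -0.8  0.6] -> shift [-0.3329 -0.2139  0.022 ] turn 1.1752 rows 9.5 9.4
```

Emit:
servo_tool(plan=[[[0.087,-0.08,-0.05,0.005,0.12],[0.087,-0.12,-0.08,0.01,0.24],[0.087,-0.15,-0.1,0.01,0.36],[0.087,-0.18,-0.12,0.01,0.48],[0.087,-0.21,-0.14,0.015,0.6],[0.087,-0.24,-0.16,0.015,0.72],[0.087,-0.27,-0.18,0.02,0.84],[0.087,-0.3,-0.195,0.02,0.96],[0.087,-0.32,-0.205,0.02,1.08],[0.087,-0.333,-0.214,0.022,1.175],[0.087,-0.333,-0.214,0.022,1.175],[0.087,-0.333,-0.214,0.022,1.175]]], force=20)

```text
time_s: 1.1
tool_pos: [0.4659, 0.2883, 0.1995]
tool_rot: [-179.9, 0.1, 91.8]
force: [-0.4, 0.3, 0.1]
grip_width: 0.0871
```

```bash
python3 - <<'E'
from h import *
go(.4653,.290,.2,92)
d=snap('wrist','w1'); print(np.linalg.inv(d['camera_from_world']).round(3))
E
```

```text
t 1.1 tool [0.4659 0.2883 0.1995] [-1.7992e+02  1.2000e-01  9.1840e+01] w 0.0871 F [-0.4  0.3  0.1] -> shift [ 0.0017 -0.0005 -0.0005] turn -0.0027 rows 0.0 0.0
[[ 0.999 -0.032 -0.008  0.463]
 [ 0.033  0.953  0.3    0.371]
 [-0.002 -0.3    0.954  0.362]
 [ 0.     0.     0.     1.   ]]
```

View pics/w1.png

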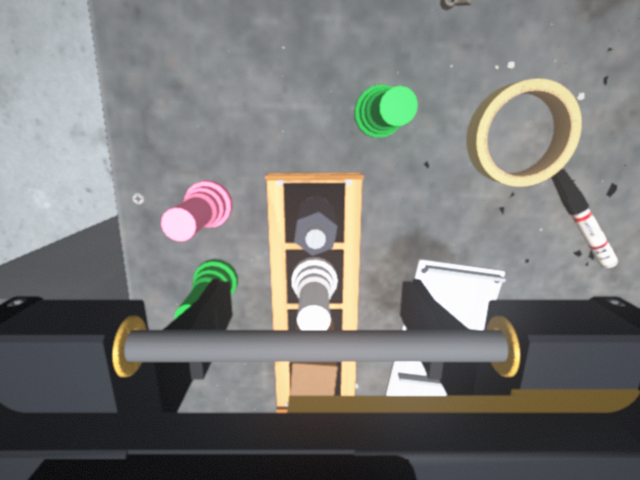

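The wrist view shows the riser's pin top at (316,239) with its flats to the left and right, facing the jaws. The plug top is at (314,317).

```bash
python3 - <<'E'
from h import *
d=np.load('pics/w1.npz'); im=d['image'][:,:,::-1]
cv2.imwrite('pics/c2.png',cv2.resize(im[160:345,260:380],None,fx=3.2,fy=3.2,interpolation=cv2.INTER_CUBIC))
print(world(d,316,239,.108),world(d,314,317,.104),world(d,316,239))
E
```

```text
[0.46569724 0.29100778 0.108     ] [0.46632492 0.22182369 0.104     ] [0.46567725 0.29168488 0.11015912]
```

View pics/c2.png

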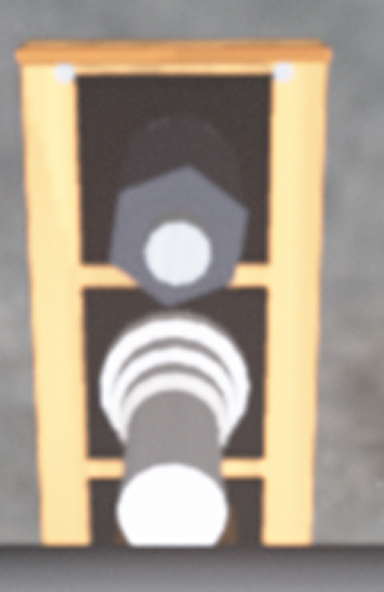

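The crop shows the hex's side edges tilted by about 8° in the image. That puts its yaw near −6°, so I grip at tool yaw 84.

```bash
python3 - <<'E'
from h import *
go(.4655,.2908,.0573,84)
E
```

```text
t 1.15 tool [0.4648 0.2901 0.1996] [-1.799e+02  8.000e-02  9.205e+01] w 0.087 F [-0.6  0.9  0.3] -> shift [0.0008 0.001  0.1423] turn 0.1405 rows 3.4 1.1
```

Emit:
servo_tool(plan=[[[0.087,0.001,0.001,0.03,0.07],[0.087,0.001,0.001,0.06,0.14],[0.087,0.001,0.001,0.09,0.14],[0.087,0.001,0.001,0.12,0.14],[0.087,0.001,0.001,0.137,0.14],[0.087,0.001,0.001,0.142,0.14],[0.087,0.001,0.001,0.142,0.14],[0.025,0.001,0.001,0.142,0.14],[0.025,0.001,0.001,0.142,0.14],[0.025,0.001,0.001,0.142,0.14],[0.025,0.001,0.001,0.142,0.14],[0.025,0.001,0.001,0.142,0.14]]], force=20)

```text
time_s: 2.15
tool_pos: [0.466, 0.2914, 0.0585]
tool_rot: [-180.0, 0.0, 84.0]
force: [0.3, 0.1, -0.2]
grip_width: 0.0612
```

```bash
python3 - <<'E'
from h import *
go(.4655,.2908,.22,84)
E
```

```text
t 2.15 tool [0.466  0.2914 0.0585] [-1.7998e+02  2.0000e-02  8.4030e+01] w 0.0612 F [ 0.3  0.1 -0.2] -> shift [-0.0007 -0.0005 -0.1615] turn 0.0006 rows 3.9 0.0
```

Emit:
servo_tool(plan=[[[0.025,0,0,0,0],[0.025,0,0,0,0],[0.025,0,0,0,0],[0.025,0,0,0,0],[0.025,0,0,0,0],[0.025,0,0,0,0],[0.025,0,0,0,0],[0.025,0,0,0,0],[0.025,0,0,-0.01,0],[0.025,0,0,-0.025,0],[0.025,0,0,-0.045,0],[0.025,0,0,-0.06,0]]], force=25)

```text
time_s: 3.15
tool_pos: [0.4661, 0.2913, 0.1199]
tool_rot: [-180.0, 0.0, 84.0]
force: [0.8, 0.6, -1.8]
grip_width: 0.0319
```

```bash
python3 - <<'E'
from h import *
go(.4655,.2908,.21,84)
go(.5987,-.0138,.21,84)
E
```

```text
t 3.15 tool [0.4661 0.2913 0.1199] [-1.7999e+02  2.0000e-02  8.4020e+01] w 0.0319 F [ 0.8  0.6 -1.8] -> shift [-0.0005 -0.0006 -0.0901] turn 0.0003 rows 2.2 0.0
t 3.15 tool [0.4661 0.2913 0.1199] [-1.7999e+02  2.0000e-02  8.4020e+01] w 0.0319 F [ 0.8  0.6 -1.8] -> shift [-0.2896  0.1636 -0.09  ] turn 0.0003 rows 8.3 0.0
```

Emit:
servo_tool(plan=[[[0.025,0,0,-0.025,0],[0.025,0,0,-0.055,0],[0.025,-0.01,0.005,-0.08,0],[0.025,-0.035,0.02,-0.09,0],[0.025,-0.07,0.04,-0.09,0],[0.025,-0.105,0.06,-0.09,0],[0.025,-0.14,0.08,-0.09,0],[0.025,-0.175,0.1,-0.09,0],[0.025,-0.21,0.12,-0.09,0],[0.025,-0.24,0.137,-0.09,0],[0.025,-0.265,0.15,-0.09,0],[0.025,-0.28,0.159,-0.09,0]]])

```text
time_s: 4.15
tool_pos: [0.5955, -0.0088, 0.2104]
tool_rot: [180.0, 0.1, 83.7]
force: [-0.4, 0.9, -1.5]
grip_width: 0.0322
```

```bash
python3 - <<'E'
from h import *
go(.5987,-.0138,.0503,84)
d=snap('wrist','w2')
E
```

```text
t 4.15 tool [ 0.5955 -0.0088  0.2104] [1.7998e+02 1.4000e-01 8.3730e+01] w 0.0322 F [-0.4  0.9 -1.5] -> shift [-0.0042  0.0037  0.1601] turn -0.0047 rows 3.8 0.0
```

View pics/w2.png

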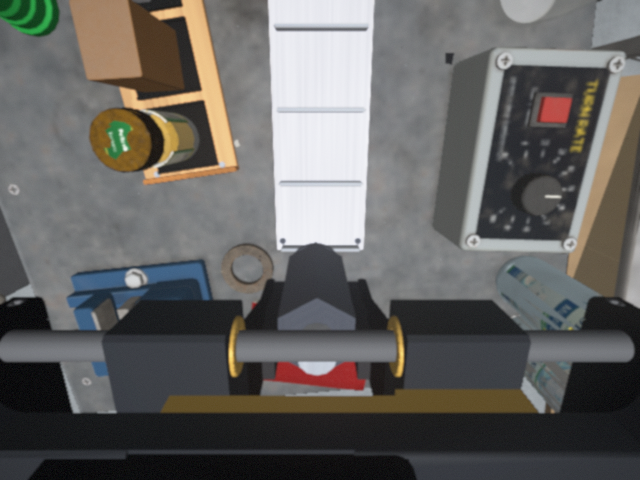

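The wrist view shows the rack dividers at rows 109, 182 and about 241 (columns around 275–365). The riser is held over the end.

```bash
python3 - <<'E'
from h import *
d=np.load('pics/w2.npz')
for p in((283,241),(359,242),(279,183),(361,182),(276,109),(364,109),(275,26),(368,26)): print(p,world(d,*p,.022).round(4))
for p in((277,249),(364,249),(270,60),(373,60)): print(p,world(d,*p,.008).round(4))
E
```

```text
(283, 241) [ 0.5579 -0.0349  0.022 ]
(359, 242) [ 0.6373 -0.0446  0.022 ]
(279, 183) [0.5622 0.0259 0.022 ]
(361, 182) [0.6438 0.0181 0.022 ]
(276, 109) [0.5691 0.0951 0.022 ]
(364, 109) [0.6514 0.0861 0.022 ]
(275, 26) [0.578  0.1632 0.022 ]
(368, 26) [0.6595 0.1543 0.022 ]
(277, 249) [ 0.5482 -0.0476  0.008 ]
(364, 249) [ 0.6435 -0.058   0.008 ]
(270, 60) [0.5682 0.1394 0.008 ]
(373, 60) [0.6646 0.1289 0.008 ]
```

Emit:
servo_tool(plan=[[[0.025,-0.003,0.003,0.01,0],[0.025,-0.004,0.004,0.03,0],[0.025,-0.004,0.004,0.055,0],[0.025,-0.004,0.004,0.08,0],[0.025,-0.004,0.004,0.105,0],[0.025,-0.004,0.004,0.125,0],[0.025,-0.004,0.004,0.14,0],[0.025,-0.004,0.004,0.15,0],[0.025,-0.004,0.004,0.156,0],[0.025,-0.004,0.004,0.159,0],[0.025,-0.004,0.004,0.159,0],[0.025,-0.004,0.004,0.159,0]]])

```text
time_s: 5.2
tool_pos: [0.6008, -0.017, 0.0523]
tool_rot: [179.8, 0.2, 83.6]
force: [-0.1, 0.3, -1.4]
grip_width: 0.032
```

```bash
python3 - <<'E'
from h import *
go(.5987,-.0138,.0503,84)
E
```

```text
t 5.2 tool [ 0.6008 -0.017   0.0523] [179.81   0.24  83.56] w 0.032 F [-0.1  0.3 -1.4] -> shift [ 0.0029 -0.0025  0.002 ] turn -0.0077 rows 0.1 0.1
```

Emit:
servo_tool(plan=[[[0.025,0.002,-0.002,0,0],[0.025,0.003,-0.0025,0,0],[0.025,0.003,-0.0025,0.001,0],[0.025,0.003,-0.0025,0.0015,0],[0.025,0.003,-0.0025,0.002,0],[0.025,0.003,-0.0025,0.002,0],[0.04,0.003,-0.0025,0.002,0],[0.06,0.003,-0.0025,0.002,0],[0.06,0.003,-0.0025,0.002,0],[0.06,0.003,-0.0025,0.002,0],[0.06,0.003,-0.0025,0.002,0],[0.06,0.003,-0.0025,0.002,0]]])

```text
time_s: 6.2
tool_pos: [0.5988, -0.0137, 0.0504]
tool_rot: [179.8, 0.2, 83.6]
force: [-0.1, -0.2, -0.8]
grip_width: 0.0578
```

```bash
python3 - <<'E'
from h import *
go(.5987,-.0138,.2,84)
E
```

```text
t 6.2 tool [ 0.5988 -0.0137  0.0504] [179.8    0.25  83.56] w 0.0578 F [-0.1 -0.2 -0.8] -> shift [-0.0007  0.0005 -0.1496] turn -0.0077 rows 3.6 0.1
```

Emit:
servo_tool(plan=[[[0.06,0,0,-0.02,0],[0.06,0,0,-0.05,0],[0.06,0,0,-0.08,0],[0.06,0,0,-0.11,0],[0.06,0,0,-0.135,0],[0.06,0,0,-0.15,0],[0.06,0.03,-0.015,-0.155,0],[0.06,0.065,-0.035,-0.155,0],[0.06,0.1,-0.055,-0.155,0],[0.06,0.135,-0.075,-0.155,0],[0.06,0.165,-0.1,-0.155,0],[0.06,0.19,-0.12,-0.155,0]]])

```text
time_s: 7.2
tool_pos: [0.4985, 0.1922, 0.2042]
tool_rot: [179.8, 0.2, 83.7]
force: [0.7, -0.3, 0.5]
grip_width: 0.0598
```

```bash
python3 - <<'E'
from h import *
go(.4660,.2198,.2,84)
E
```

```text
t 7.2 tool [0.4985 0.1922 0.2042] [179.82   0.19  83.69] w 0.0598 F [ 0.7 -0.3  0.5] -> shift [ 0.0239 -0.0354  0.004 ] turn -0.0054 rows 1.0 0.0
```

Emit:
servo_tool(plan=[[[0.06,0.015,-0.02,0,0],[0.06,0.024,-0.035,0,0],[0.06,0.024,-0.035,0.01,0],[0.06,0.024,-0.035,0.03,0],[0.06,0.024,-0.035,0.05,0],[0.06,0.024,-0.035,0.05,0],[0.06,0.024,-0.035,0.05,0]]])

```text
time_s: 7.78
tool_pos: [0.4662, 0.2185, 0.1531]
tool_rot: [179.9, 0.3, 83.6]
force: [0.7, -0.4, 0.9]
grip_width: 0.0599
```

```bash
python3 - <<'E'
from h import *
go(.4660,.2198,.0593,84)
E
```

```text
t 7.78 tool [0.4662 0.2185 0.1531] [179.91   0.3   83.62] w 0.0599 F [ 0.7 -0.4  0.9] -> shift [ 0.0018 -0.0005  0.0938] turn -0.0066 rows 2.3 0.1
```

Emit:
servo_tool(plan=[[[0.06,0.001,0,0.02,0],[0.06,0.001,0,0.045,0],[0.06,0.001,0,0.07,0],[0.06,0.001,0,0.088,0],[0.06,0.001,0,0.094,0],[0.06,0.001,0,0.094,0],[0.02,0.001,0,0.094,0],[0.02,0.001,0,0.094,0],[0.02,0.001,0,0.094,0],[0.02,0.001,0,0.094,0],[0.02,0.001,0,0.094,0],[0.02,0.001,0,0.094,0]]], force=25)

```text
time_s: 8.78
tool_pos: [0.4666, 0.2192, 0.0596]
tool_rot: [179.9, 0.3, 83.6]
force: [-3.1, 0.3, 1.6]
grip_width: 0.0278
```

Emit:
servo_tool(plan=[[[0.02,0,0,0,0],[0.02,0,0,0,0],[0.02,0,0,0,0],[0.02,0,0,0,0],[0.02,0,0,0,0],[0.02,0,0,-0.01,0],[0.02,0,0,-0.025,0],[0.02,0,0,-0.05,0],[0.02,0,0,-0.08,0],[0.02,0,0,-0.11,0],[0.02,0,0,-0.14,0],[0.02,0,0,-0.15,0]]])

```text
time_s: 9.78
tool_pos: [0.4686, 0.2209, 0.215]
tool_rot: [179.5, -0.0, 83.6]
force: [0.8, 0.1, -1.4]
grip_width: 0.0269
```

```bash
python3 - <<'E'
from h import *
go(.6063,.0558,.21,84)
E
```

```text
t 9.78 tool [0.4686 0.2209 0.215 ] [ 1.7954e+02 -3.0000e-02  8.3600e+01] w 0.0269 F [ 0.8  0.1 -1.4] -> shift [-0.1487  0.1552  0.0062] turn -0.007 rows 5.2 0.1
```

Emit:
servo_tool(plan=[[[0.02,-0.01,0.01,0.003,0],[0.02,-0.03,0.03,0.005,0],[0.02,-0.055,0.057,0.006,0],[0.02,-0.08,0.084,0.006,0],[0.02,-0.105,0.11,0.006,0],[0.02,-0.125,0.131,0.006,0],[0.02,-0.14,0.146,0.006,0],[0.02,-0.149,0.155,0.006,0],[0.02,-0.149,0.155,0.006,0],[0.02,-0.149,0.155,0.006,0],[0.02,-0.149,0.155,0.03,0],[0.02,-0.149,0.155,0.06,0]]])

```text
time_s: 10.78
tool_pos: [0.6078, 0.0584, 0.1582]
tool_rot: [179.3, -0.2, 83.8]
force: [1.5, 0.6, -1.8]
grip_width: 0.027
```

```bash
python3 - <<'E'
from h import *
go(.6063,.0558,.0516,84)
E
```

```text
t 10.78 tool [0.6078 0.0584 0.1582] [179.26  -0.24  83.78] w 0.027 F [ 1.5  0.6 -1.8] -> shift [-0.0032 -0.0025  0.1066] turn -0.0039 rows 2.6 0.0
```

Emit:
servo_tool(plan=[[[0.02,-0.003,-0.0025,0.01,0],[0.02,-0.003,-0.0025,0.03,0],[0.02,-0.003,-0.0025,0.05,0],[0.02,-0.003,-0.0025,0.07,0],[0.02,-0.003,-0.0025,0.085,0],[0.02,-0.003,-0.0025,0.095,0],[0.02,-0.003,-0.0025,0.1,0],[0.02,-0.003,-0.0025,0.104,0],[0.02,-0.003,-0.0025,0.104,0],[0.02,-0.003,-0.0025,0.104,0]]])

```text
time_s: 11.62
tool_pos: [0.6068, 0.0563, 0.0551]
tool_rot: [179.2, -0.3, 83.8]
force: [0.9, 0.2, -1.4]
grip_width: 0.0266
```

```bash
python3 - <<'E'
from h import *
go(.6063,.0558,.0516,84)
E
```

```text
t 11.62 tool [0.6068 0.0563 0.0551] [179.2   -0.27  83.8 ] w 0.0266 F [ 0.9  0.2 -1.4] -> shift [-0.0006 -0.0005  0.0034] turn -0.0036 rows 0.1 0.0
```

Emit:
servo_tool(plan=[[[0.02,0,0,0.001,0],[0.02,0,0,0.002,0],[0.02,0,0,0.003,0],[0.02,0,0,0.0035,0],[0.02,0,0,0.004,0],[0.02,0,0,0.004,0],[0.03,0,0,0.004,0],[0.05,0,0,0.004,0],[0.06,0,0,0.004,0],[0.06,0,0,0.004,0],[0.06,0,0,0.004,0],[0.06,0,0,0.004,0]]])

```text
time_s: 12.62
tool_pos: [0.6069, 0.0563, 0.0509]
tool_rot: [179.2, -0.3, 83.8]
force: [0.8, 0.0, -0.2]
grip_width: 0.055
```

Emit:
servo_tool(plan=[[[0.07,0,0,-0.02,0],[0.07,0,0,-0.05,0],[0.07,0,0,-0.08,0],[0.07,0,0,-0.11,0],[0.07,0,0,-0.135,0],[0.07,0,0,-0.15,0],[0.07,0,0,-0.15,0],[0.07,0,0,-0.15,0]]])

```text
time_s: 13.28
tool_pos: [0.6052, 0.0558, 0.2016]
tool_rot: [179.1, -0.3, 83.8]
force: [1.1, -0.6, -0.5]
grip_width: 0.07
```

```bash
python3 - <<'E'
from h import *
go(.4672,.1484,.2,87)
d=snap('side','side1'); im=d['image'][150:330,180:480,::-1]; cv2.imwrite('pics/side1c.png',cv2.resize(im,None,fx=2.6,fy=2.6))
E
```

```text
t 13.28 tool [0.6052 0.0558 0.2016] [179.11  -0.31  83.79] w 0.07 F [ 1.1 -0.6 -0.5] -> shift [ 0.0771 -0.1472 -0.0003] turn -0.0561 rows 4.0 0.4
```

View pics/side1c.png

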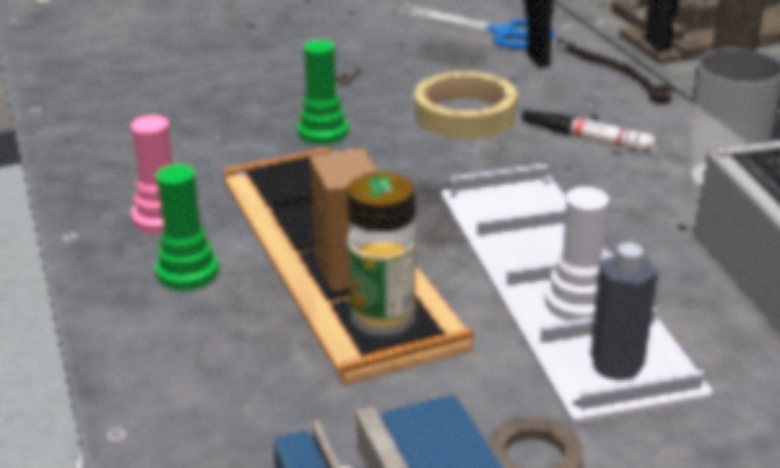

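The side crop shows the riser (624,310) and plug (578,255) upright in their bays. Next is the block.

Emit:
servo_tool(plan=[[[0.07,0.012,-0.023,0,-0.02],[0.07,0.027,-0.053,0,-0.04],[0.07,0.042,-0.08,0,-0.056],[0.07,0.056,-0.107,0,-0.056],[0.07,0.068,-0.13,0,-0.056],[0.07,0.077,-0.147,0,-0.056],[0.07,0.077,-0.147,0.01,-0.056],[0.07,0.077,-0.147,0.03,-0.056],[0.07,0.077,-0.147,0.045,-0.056],[0.07,0.077,-0.147,0.05,-0.056],[0.07,0.077,-0.147,0.05,-0.056],[0.07,0.077,-0.147,0.05,-0.056]]])

```text
time_s: 14.33
tool_pos: [0.4672, 0.1478, 0.148]
tool_rot: [179.3, -0.1, 87.0]
force: [1.0, 0.4, 0.2]
grip_width: 0.07
```

```bash
python3 - <<'E'
from h import *
go(.4672,.1484,.0573,87)
E
```

```text
t 14.33 tool [0.4672 0.1478 0.148 ] [ 1.793e+02 -1.500e-01  8.696e+01] w 0.07 F [1.  0.4 0.2] -> shift [ 0.0003 -0.0011  0.0907] turn -0.0007 rows 2.2 0.0
```

Emit:
servo_tool(plan=[[[0.07,0,-0.001,0.02,0],[0.07,0,-0.001,0.045,0],[0.07,0,-0.001,0.07,0],[0.07,0,-0.001,0.086,0],[0.07,0,-0.001,0.0905,0],[0.07,0,-0.001,0.0905,0],[0.03,0,-0.001,0.0905,0],[0.03,0,-0.001,0.0905,0],[0.03,0,-0.001,0.0905,0],[0.03,0,-0.001,0.0905,0],[0.03,0,-0.001,0.0905,0],[0.03,0,-0.001,0.0905,0]]], force=25)

```text
time_s: 15.33
tool_pos: [0.4674, 0.1483, 0.0581]
tool_rot: [179.3, -0.2, 87.0]
force: [0.1, -1.1, 3.1]
grip_width: 0.0398
```

Emit:
servo_tool(plan=[[[0.03,0,0,0,0],[0.03,0,0,0,0],[0.03,0,0,0,0],[0.03,0,0,0,0],[0.03,0,0,0,0],[0.03,0,0,-0.01,0],[0.03,0,0,-0.025,0],[0.03,0,0,-0.05,0],[0.03,0,0,-0.08,0],[0.03,0,0,-0.11,0],[0.03,0,0,-0.14,0],[0.03,0,0,-0.15,0]]])

```text
time_s: 16.33
tool_pos: [0.4677, 0.1484, 0.2131]
tool_rot: [178.9, -0.4, 86.9]
force: [1.5, 0.5, -0.7]
grip_width: 0.04
```

```bash
python3 - <<'E'
from h import *
go(.6138,.1254,.21,84)
E
```

```text
t 16.33 tool [0.4677 0.1484 0.2131] [178.93  -0.4   86.94] w 0.04 F [ 1.5  0.5 -0.7] -> shift [-0.0152  0.1471  0.0058] turn 0.0513 rows 3.5 0.4
```

Emit:
servo_tool(plan=[[[0.03,-0.001,0.01,0.003,0.01],[0.03,-0.003,0.03,0.005,0.03],[0.03,-0.006,0.055,0.006,0.05],[0.03,-0.008,0.08,0.006,0.05],[0.03,-0.011,0.105,0.006,0.05],[0.03,-0.013,0.125,0.006,0.05],[0.03,-0.015,0.14,0.006,0.05],[0.03,-0.015,0.147,0.015,0.05],[0.03,-0.015,0.147,0.03,0.05],[0.03,-0.015,0.147,0.05,0.05],[0.03,-0.015,0.147,0.06,0.05],[0.03,-0.015,0.147,0.06,0.05]]])

```text
time_s: 17.33
tool_pos: [0.612, 0.1254, 0.1511]
tool_rot: [179.3, -0.3, 84.1]
force: [0.0, 1.1, -1.1]
grip_width: 0.0397
```

```bash
python3 - <<'E'
from h import *
go(.6138,.1254,.0501,84)
E
```

```text
t 17.33 tool [0.612  0.1254 0.1511] [179.35  -0.27  84.07] w 0.0397 F [ 0.   1.1 -1.1] -> shift [-0.0003  0.0007  0.101 ] turn 0.0012 rows 2.4 0.0
```

Emit:
servo_tool(plan=[[[0.03,0,0.0007,0.01,0],[0.03,0,0.0007,0.03,0],[0.03,0,0.0007,0.05,0],[0.03,0,0.0007,0.07,0],[0.03,0,0.0007,0.083,0],[0.03,0,0.0007,0.092,0],[0.03,0,0.0007,0.097,0],[0.03,0,0.0007,0.098,0],[0.03,0,0.0007,0.098,0],[0.03,0,0.0007,0.098,0]]])

```text
time_s: 18.17
tool_pos: [0.6147, 0.1258, 0.0542]
tool_rot: [179.3, -0.3, 84.1]
force: [0.1, 0.5, -1.2]
grip_width: 0.0397
```

```bash
python3 - <<'E'
from h import *
go(.6138,.1254,.0501,84)
E
```

```text
t 18.17 tool [0.6147 0.1258 0.0542] [179.25  -0.31  84.07] w 0.0397 F [ 0.1  0.5 -1.2] -> shift [-0.0005 -0.0009  0.0041] turn 0.0012 rows 0.1 0.0
```

Emit:
servo_tool(plan=[[[0.03,0,0,0.001,0],[0.03,0,0,0.002,0],[0.03,0,0,0.003,0],[0.03,0,0,0.004,0],[0.03,0,0,0.0045,0],[0.03,0,0,0.0045,0],[0.045,0,0,0.0045,0],[0.06,0,0,0.0045,0],[0.07,0,0,0.0045,0],[0.07,0,0,0.0045,0],[0.07,0,0,0.0045,0],[0.07,0,0,0.0045,0]]])

```text
time_s: 19.17
tool_pos: [0.6147, 0.1258, 0.0496]
tool_rot: [179.3, -0.3, 84.1]
force: [0.4, -0.2, -0.5]
grip_width: 0.0674
```

Emit:
servo_tool(plan=[[[0.075,0,0,-0.02,0],[0.075,0,0,-0.05,0],[0.075,0,0,-0.08,0],[0.075,0,0,-0.11,0],[0.075,0,0,-0.135,0],[0.075,0,0,-0.15,0],[0.075,0,0,-0.15,0],[0.075,0,0,-0.15,0]]])

```text
time_s: 19.83
tool_pos: [0.6131, 0.1252, 0.2003]
tool_rot: [179.2, -0.4, 84.1]
force: [0.4, 0.8, -0.2]
grip_width: 0.0748
```

```bash
python3 - <<'E'
from h import *
go(.4686,.0803,.2,84)
d=snap('side','side2'); im=d['image'][150:330,180:480,::-1]; cv2.imwrite('pics/side2c.png',cv2.resize(im,None,fx=2.6,fy=2.6))
E
```

```text
t 19.83 tool [0.6131 0.1252 0.2003] [179.17  -0.35  84.06] w 0.0748 F [ 0.4  0.8 -0.2] -> shift [-0.0597 -0.1391 -0.0021] turn 0.0011 rows 3.6 0.0
```

View pics/side2c.png

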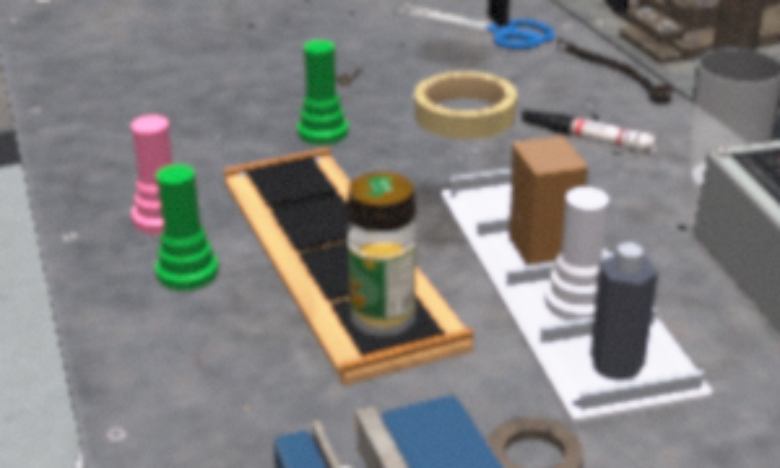

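The side crop shows the block (547,200) upright in bay three, with the plug and riser still standing. The jar (382,250) is next.

Emit:
servo_tool(plan=[[[0.08,-0.01,-0.023,0,0],[0.08,-0.022,-0.05,0,0],[0.08,-0.034,-0.078,0,0],[0.08,-0.045,-0.105,0,0],[0.08,-0.055,-0.127,-0.002,0],[0.08,-0.06,-0.139,-0.002,0],[0.08,-0.06,-0.139,0.01,0],[0.08,-0.06,-0.139,0.025,0],[0.08,-0.06,-0.139,0.03,0],[0.08,-0.06,-0.139,0.03,0],[0.08,-0.06,-0.139,0.03,0]]])

```text
time_s: 20.8
tool_pos: [0.4677, 0.0798, 0.1661]
tool_rot: [179.4, -0.2, 84.1]
force: [-0.1, -0.7, 0.6]
grip_width: 0.0801
```

```bash
python3 - <<'E'
from h import *
go(.4686,.0805,.0723,84)
E
```

```text
t 20.8 tool [0.4677 0.0798 0.1661] [179.4   -0.22  84.07] w 0.0801 F [-0.1 -0.7  0.6] -> shift [ 0.0004 -0.0002  0.0938] turn 0.0011 rows 2.2 0.0
```

Emit:
servo_tool(plan=[[[0.08,0,0,0.015,0],[0.08,0,0,0.035,0],[0.08,0,0,0.06,0],[0.08,0,0,0.08,0],[0.08,0,0,0.09,0],[0.08,0,0,0.094,0],[0.08,0,0,0.094,0],[0.035,0,0,0.094,0],[0.035,0,0,0.094,0],[0.035,0,0,0.094,0],[0.035,0,0,0.094,0],[0.035,0,0,0.094,0]]], force=20)

```text
time_s: 21.8
tool_pos: [0.4691, 0.0802, 0.0727]
tool_rot: [179.3, -0.3, 84.1]
force: [0.7, -0.2, 0.6]
grip_width: 0.0543
```

Emit:
servo_tool(plan=[[[0.035,0,0,0,0],[0.035,0,0,0,0],[0.035,0,0,0,0],[0.035,0,0,0,0],[0.035,0,0,0,0],[0.035,0,0,-0.01,0],[0.035,0,0,-0.025,0],[0.035,0,0,-0.05,0],[0.035,0,0,-0.08,0],[0.035,0,0,-0.11,0],[0.035,0,0,-0.13,0],[0.035,0,0,-0.145,0]]])

```text
time_s: 22.8
tool_pos: [0.4682, 0.0797, 0.2205]
tool_rot: [179.2, -0.3, 84.0]
force: [0.3, -0.3, -0.6]
grip_width: 0.0434
```

```bash
python3 - <<'E'
from h import *
go(.6213,.195,.215,84)
E
```

```text
t 22.8 tool [0.4682 0.0797 0.2205] [179.18  -0.34  84.05] w 0.0434 F [ 0.3 -0.3 -0.6] -> shift [0.1305 0.1403 0.0083] turn 0.0009 rows 4.6 0.0
```

Emit:
servo_tool(plan=[[[0.035,0.01,0.01,0.003,0],[0.035,0.027,0.03,0.005,0],[0.035,0.05,0.054,0.008,0],[0.035,0.073,0.079,0.008,0],[0.035,0.095,0.103,0.008,0],[0.035,0.113,0.122,0.008,0],[0.035,0.125,0.135,0.008,0],[0.035,0.13,0.14,0.008,0],[0.035,0.13,0.14,0.015,0],[0.035,0.13,0.14,0.03,0],[0.035,0.13,0.14,0.04,0],[0.035,0.13,0.14,0.04,0]]])

```text
time_s: 23.8
tool_pos: [0.619, 0.1931, 0.1803]
tool_rot: [179.5, -0.2, 84.0]
force: [-0.9, 0.0, -1.5]
grip_width: 0.0436
```

```bash
python3 - <<'E'
from h import *
go(.6213,.195,.0647,84)
E
```

```text
t 23.8 tool [0.619  0.1931 0.1803] [179.47  -0.2   83.99] w 0.0436 F [-0.9  0.  -1.5] -> shift [0.0017 0.0011 0.1156] turn -0.0002 rows 2.8 0.0
```

Emit:
servo_tool(plan=[[[0.035,0.0015,0.001,0.01,0],[0.035,0.0015,0.001,0.03,0],[0.035,0.0015,0.001,0.055,0],[0.035,0.0015,0.001,0.078,0],[0.035,0.0015,0.001,0.095,0],[0.035,0.0015,0.001,0.105,0],[0.035,0.0015,0.001,0.11,0],[0.035,0.0015,0.001,0.112,0],[0.035,0.0015,0.001,0.112,0],[0.035,0.0015,0.001,0.112,0]]])

```text
time_s: 24.63
tool_pos: [0.6221, 0.195, 0.0696]
tool_rot: [179.4, -0.3, 84.0]
force: [0.2, -0.3, -0.8]
grip_width: 0.0436
```

```bash
python3 - <<'E'
from h import *
go(.6213,.195,.0647,84)
E
```

```text
t 24.63 tool [0.6221 0.195  0.0696] [179.36  -0.25  83.98] w 0.0436 F [ 0.2 -0.3 -0.8] -> shift [-0.0001 -0.0008  0.0049] turn -0.0003 rows 0.1 0.0
```

Emit:
servo_tool(plan=[[[0.035,0,0,0.001,0],[0.035,0,0,0.0025,0],[0.035,0,0,0.004,0],[0.035,0,0,0.005,0],[0.035,0,0,0.0052,0],[0.035,0,0,0.0052,0],[0.05,0,0,0.0052,0],[0.065,0,0,0.0052,0],[0.075,0,0,0.0052,0],[0.075,0,0,0.0052,0],[0.075,0,0,0.0052,0],[0.075,0,0,0.0052,0]]])

```text
time_s: 25.63
tool_pos: [0.6221, 0.195, 0.0643]
tool_rot: [179.4, -0.2, 84.0]
force: [-0.5, 0.1, -0.4]
grip_width: 0.0723
```

Emit:
servo_tool(plan=[[[0.08,0,0,-0.02,0],[0.08,0,0,-0.05,0],[0.08,0,0,-0.08,0],[0.08,0,0,-0.11,0],[0.08,0,0,-0.14,0],[0.08,0.02,0,-0.15,0],[0.08,-0.03,0,-0.15,0],[0.08,-0.06,0,-0.15,0],[0.08,-0.1,0,-0.15,0],[0.08,-0.14,0,-0.15,0],[0.08,-0.17,0,-0.15,0],[0.08,-0.18,0,-0.15,0]]])

```text
time_s: 26.63
tool_pos: [0.6008, 0.0079, 0.2141]
tool_rot: [179.3, -0.1, 83.5]
force: [-0.7, -1.6, 0.5]
grip_width: 0.0804
```

```bash
python3 - <<'E'
from h import *
go(.6,.35,.22,84)
E
```

```text
t 26.63 tool [0.6008 0.0079 0.2141] [ 1.7932e+02 -1.0000e-01  8.3490e+01] w 0.0804 F [-0.7 -1.6  0.5] -> shift [ 0.3398 -0.0395 -0.0058] turn -0.0088 rows 8.2 0.1
```

Emit:
servo_tool(plan=[[[0.08,0.03,0,-0.01,0],[0.08,0.065,0,-0.02,0],[0.08,0.1,0,-0.02,0],[0.08,0.135,-0.02,-0.02,0],[0.08,0.17,-0.03,-0.02,0],[0.08,0.205,-0.04,-0.02,0],[0.08,0.24,-0.04,-0.02,0],[0.08,0.275,-0.04,-0.02,0],[0.08,0.31,-0.04,-0.02,0],[0.08,0.345,-0.04,-0.02,0],[0.08,0.38,-0.04,-0.02,0],[0.08,0.41,-0.04,-0.02,0]]])

```text
time_s: 27.63
tool_pos: [0.6062, 0.4235, 0.2338]
tool_rot: [179.4, -0.2, 83.6]
force: [0.4, 0.5, 0.6]
grip_width: 0.0796
```

```bash
python3 - <<'E'
from h import *
go(.6,.35,.22,84)
d=snap('top','top3'); a=cv2.resize(d['image'][130:290,230:450,::-1],None,fx=3.6,fy=3.6,interpolation=cv2.INTER_CUBIC); cv2.imwrite('pics/top3c.png',a)
d=snap('side','side3'); im=d['image'][150:330,180:480,::-1]; cv2.imwrite('pics/side3c.png',cv2.resize(im,None,fx=2.6,fy=2.6))
E
```

```text
t 27.63 tool [0.6062 0.4235 0.2338] [ 1.7938e+02 -1.6000e-01  8.3630e+01] w 0.0796 F [0.4 0.5 0.6] -> shift [-0.0738  0.0018  0.0136] turn -0.0064 rows 1.8 0.1
```

View pics/top3c.png

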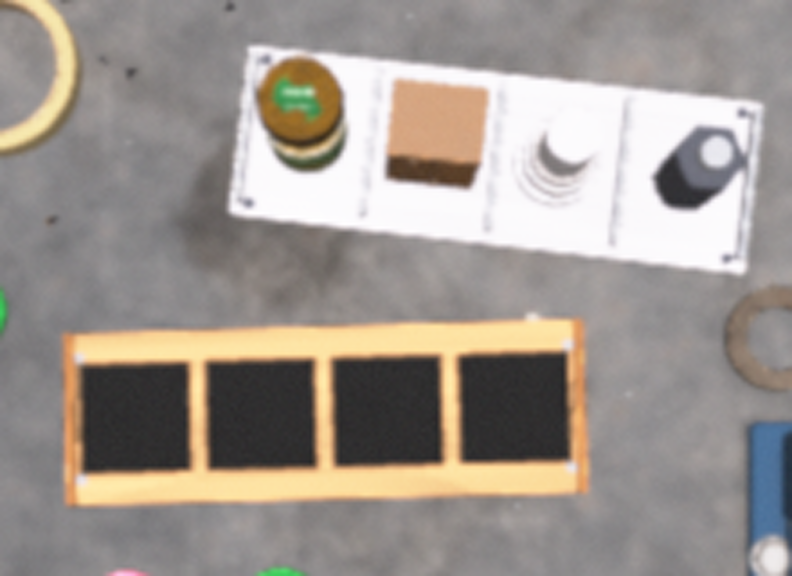

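View pics/side3c.png

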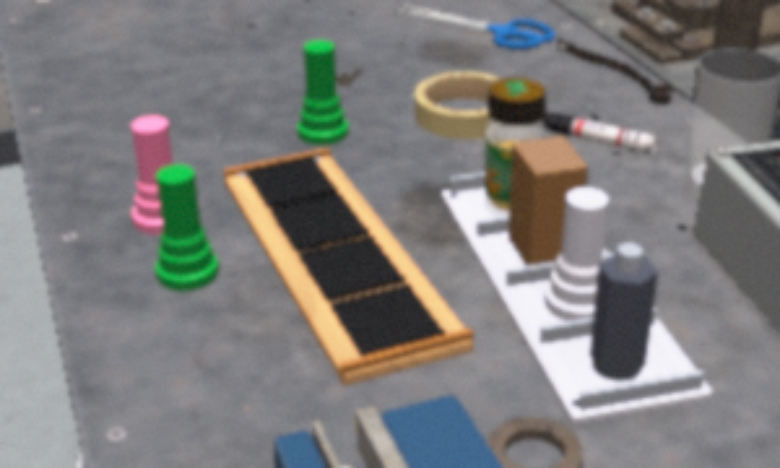

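All four pieces stand upright, left to right jar (300,100), block (437,118), plug (572,137) and riser (717,152) in the top crop. Next I check the centring numerically, then hand in.

```bash
python3 - <<'E'
from h import *
d=np.load('pics/top3.npz')
f=lambda p,z:world(d,p[0]/3.6+230-.36,p[1]/3.6+130-.36,z)
for n,p,z,t in(('jar',(300,100),.113,(.6213,.195)),('block',(438,118.5),.093,(.6138,.1254)),('plug',(571,136),.096,(.6063,.0558)),('riser',(717,152),.1,(.5987,-.0138))):
    w=f(p,z); print(n,w.round(4),((w[:2]-t)*1000).round(1))
env.sign_off()
E
```

```text
jar [0.6205 0.1946 0.113 ] [-0.8 -0.4]
block [0.6157 0.1254 0.093 ] [1.9 0. ]
plug [0.6065 0.0585 0.096 ] [0.2 2.7]
riser [ 0.598  -0.0138  0.1   ] [-0.7  0. ]
the job is handed in; nothing more can be done
```

All four pieces are now in the rack in reverse order, and I have handed the job in at about 28 s of the 99 s allowed. From left to right the bays hold the jar, block, plug and riser.

- **Position:** the last top-camera picture put every piece's top within 3 mm of its bay centre. The plug was furthest off, at 2.7 mm.
- **State:** the last top and side pictures showed all four upright, and the gripper was open and clear of everything.
- **Force:** no force reading I took went above about 4 N.
- **Checks:** none failed. I measured tops only, not the undersides. The tool had drifted by up to 1° from vertical while placing, but no tilt showed in the pictures.

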